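Stop the drying cabinet's fan and open its upper leaf

ROBOT

A 6-joint arm with a two-finger parallel gripper is mounted at the origin on a cart in front of the work surface, level with it; the furniture and walls round the work are solid. World frame = base frame: x ahead of the robot, y to its left, z up, the work surface at z = 0. Lengths are in m, angles in degrees, forces in N, time in s.
With the tool pointing down it reaches from about 0.4 to 0.825 m from the base axis. Payload 7 kg.
Tool frame: the origin (TCP) lies midway between the tips of the shut fingers; the grasp point (between the pads) lies r.pinch_z behind it (r.pinch_z is the distance from the TCP to the grasp point, in m); z points along the fingers, y is the line along which they close (so a half turn about z gives the same grasp; the last joint's range is limited). The gripper opens to 88 mm and grips with 3 to 60 N. Pads are 19 mm wide; open, the fingers measure 130 mm over their backs; the gripper's body (78 mm by 193 mm) begins 47 mm behind the grasp point.
Start: joints at [-60.441, 20.546, 0.682, 0, -70.136, -16.507], TCP at [0.152, -0.658, 0.227] pointing down, gripper open.
Joint ranges: [-176.03, 176.03], [-82.01, 121.73], [-58.28, 71.71], [-173.87, 95.51], [-174.79, -0.11], [-173.66, 173.66]. Speed limits (degrees/s): [136.94, 136.94, 172.46, 180, 180, 180].

INTERFACE

Orientations are given as [roll, pitch, yaw] about the fixed x, y, z axes, in that order (R = Rz(yaw) Ry(pitch) Rx(roll)).
In Python, from plant import r, optics, job gives the robot as it stands.
- The arm moves only by the shell command python3 -m crank 'ROWS' [FORCE]. ROWS is JSON, a list of rows, each an object with "xyz": the shift along the tool's x, y, z in units of 30 mm (1.0 is 30 mm), a list of three; "delta_rot": the turn, a rotation vector about the tool's x, y, z in degrees, a list of three; "claw": the closure, from 0 (fully open) to 1 (shut). A call has 1 to 20 rows; each row is the pose to reach, as a shift and turn from the pose commanded when the call began, along the tool's axes at that moment; what a row does not reach only later rows make up. A row lasts 1/8 s, in which the tool goes at most 62.5 mm and 10.7 degrees, less where a joint would pass 70% of its speed; a pose out of reach is approached as far as the arm can. A call with a gripper value outside its range is refused whole. The fingers move at their own pace and stop on an object; FORCE is the grip in N (left out, the last holds). Time passes only in rows, so rows that repeat a pose let the fingers close. It gives the time, the measured TCP pose, the force, the opening and the grip force at its end, in the units of the state.
- r.get_state(): the state, without advancing time (a new reading comes with each control period).
- optics.capture(name): name is "scene" or "side" or "wrist"; returns a dict with "img" (400x640x3 uint8, blue, green, red), "fovy" (degrees; the focal length in pixels is half the picture's height over the tangent of half this angle, whatever the lens; pixels are square), "cx", "cy" (the principal point, pixels), "eye" and "rotation" of the camera in the world; the wrist camera has in their place "hand_eye" (4x4, takes a point from camera to tool coordinates, whose origin is the TCP and whose axes are the flange's). Camera axes: x right, y up, looking along -z (the intrinsics and any distortion apply to the point x, -y, -z); pixel columns grow to the right and rows downward; lengths in m; the calibration is good to about 2 mm. A picture is of the moment at which its call begins: read the wrist's pose just before it. There is no depth.
- job.close_job(): hands the job in; it is judged then, once.
The state is a dict: "time_s": time; "joints": joint angles; "qd": joint speeds; "joint_torque": joint torques, N m; "tcp_pos": TCP position; "eef_rot": TCP orientation; "contact_force": force on the tool from outside, world axes, zero at the start; "moment": the same for the moment, N m; "gripper_width": finger opening in m; "gripper_force": force on a finger pad.
Only numpy, scipy, OpenCV 4.12 (cv2) and the standard library are available. Lean on these libraries where they do the work, as an engineer would, in place of code of your own. Each camera call takes 0.05 s, during which the arm holds its last target. There are 200 camera calls.

TASK

Stop the fan of the small white drying cabinet: flip the long round bat toggle on its roof over its centre to the other side (to the right as seen from the front). Then swing the upper half of the cabinet's split door wide open, about square to the front, and let go of it. Leave the short, broad paddle switch (the lamp) as it is, the lower half of the door bolted, and the things standing about where they are.

Things in the scene. Friction and masses are not known exactly. Their poses are not given: they have to be found in the camera images.
- cabinet: White bench drying cabinet, 170 deep (x) x 200 wide (y) x 220 high, fixed. Origin: centre of its underside; own -x is the front (toward the robot), +y its left as the robot sees it. On the flat roof: two switch modules near the front, a fan grille 6 mm high behind. Split door 14 mm thick in front of x = -85: bolted lower leaf from 15 to 105 mm high, upper leaf with clear pane 109 to 215.
- fan_module: Grey switch plate of the fan, fixed on the roof, 50 (x) x 46 (y) x 10 mm high, with a metal collar 20 mm across, 15 mm high. Carries the long round bat. Origin: centre of its underside, on the roof; axes parallel to the cabinet's. It stands 30 mm in front of the cabinet's middle and 50 mm left or right of it (varies); the lamp's plate has the other place.
- fan_toggle (a joint): The fan's bat: round metal, 7 mm thick at the root, 12 at its club end 42 mm from the pivot. Pivot along the module's x, 12 mm above its origin. Lean in rad: 0 = to the module's +y (left, fan running, the start), 0.4 upright, 0.8 = to -y (right, stopped). Weighted over-centre action: resists with up to 0.05 N m until upright, then snaps to the other stop by itself.
- fan_toggle_tip (a point): The free end of the fan's bat, on its axis, 42 mm from its pivot.
- lamp_module: Grey switch module of the lamp, same plate as the fan's and in the other of the two places. Carries the short broad paddle. Origin: centre of its underside; axes parallel to the cabinet's.
- lamp_toggle (a joint): Lamp switch: a short flat metal paddle, 26 wide (x) x 7 thick, its end 22 mm from its pivot, which lies 12 mm above the module's origin. Same values and action as the bat; starts leaning left (0) and must stay so.
- upper_leaf (a joint): Hinge of the upper leaf, rad: 0 = shut (it starts there or up to 0.08 ajar), growing as its free edge swings out toward the robot, stop at 1.8. Vertical axis at the cabinet's right front edge (point leaf_hinge). Stiff enough to stay where it is left (about 0.06 N m friction), no latch.
- leaf_hinge (a point): A point on the vertical hinge axis of the upper leaf, 92 mm in front of the cabinet's middle and 97 mm to its right (own -y), 207 mm above the cabinet's underside.
- handle_top (a point): Top end of the upper leaf's pull handle (its round end rises 5 mm more): a vertical round steel bar 10 mm thick, near the free edge, 47 mm in front of the leaf's middle plane (40 off its face), 170 mm from the hinge along the leaf. The bar runs 74 mm down from here; level arms join it to the leaf 42 and 74 mm below this point. It moves with the leaf.
- bolt (a joint): Sliding bolt on the face of the lower leaf, 75 mm above the cabinet's underside, a steel rod with a small ball knob standing out 22 mm. Value in m: 0 = shot (start), 0.02 = drawn to the right.
- glass_beaker: Loose glass beaker, 52 across x 58 high, on the bench in front of the cabinet. Origin: centre of its underside.
- timer: Loose white bench timer, 62 x 66 x 19 mm, lying on the bench in front of the cabinet. Origin: centre of its underside.
- tip_box: Loose clear pink pipette tip box, 116 x 85 x 78 mm, on the bench left of the timer. Origin: centre of its underside.

How it is judged (in metres and radians):
On the way, in this order (a step that is already met when the one before it is completed fails the run):
1. the fan's bat toggle has snapped over to the right (value of joint fan_toggle above 0.7 rad), for 0.2 s.
2. the upper leaf stands wide open (value of joint upper_leaf above 1.2 rad), for 0.2 s.
At the end, for the whole second after the job is handed in: The fan's bat leans to the right (joint over 0.7 rad), the lamp's paddle still leans left (joint under 0.1 rad), the upper leaf stands still, open by more than 1.2 rad (about 70 degrees), and the lower leaf's bolt is shot to within 4 mm (value of joint fan_toggle above 0.7 rad and value of joint lamp_toggle below 0.1 rad and value of joint upper_leaf above 1.2 rad and velocity of joint upper_leaf between -0.05 and 0.05 rad/s and value of joint bolt below 0.004 m); the robot touches nothing.
It fails at once if the upper leaf is opened while the fan still runs (value of joint upper_leaf above 0.2 rad and value of joint fan_toggle below 0.4 rad).
It fails at once if the lamp's paddle is flipped (value of joint lamp_toggle above 0.4 rad).
It fails at once if the lower leaf's bolt is drawn (value of joint bolt above 0.008 m).
It fails at once if the beaker, the timer or the tip box is displaced by more than 30 mm (distance of any of glass_beaker, timer, tip_box from where it was at the start of the episode above 0.03 m).
It also fails if it takes over 54 s, if anything falls off the work surface, if the arm or the gripper's body presses on something with over 40 N, if the wrist force passes 120 N, or if a joint passes its speed limit or range.

## Working session

There is one attempt and no reset: what is moved stays moved. The work goes in short steps, Python scripts to look and compute and a shell command to move; the robot and the scene stay as the last step left them, time stands still between calls to the robot, and variables do not carry over. Pictures are saved under pics/ and viewed, at most 10 in all, crops included, and the job is handed in when it is done.

```bash
mkdir -p pics; ls
python3 - <<'E'
from plant import r,optics,job
import cv2
s=r.get_state();print(s, r.pinch_z)
for n in("scene","side"):
    c=optics.capture(n);cv2.imwrite(f"pics/{n}0.png",c["img"]);print({k:v for k,v in c.items() if k!="img"})
c=optics.capture("wrist");print({k:v for k,v in c.items() if k!="img"})
E
```

```text
pics
{'time_s': 0.0, 'joints': array([-6.04432176e+01,  2.05909377e+01,  6.33955391e-01, -2.04058188e-02,
       -7.01358499e+01, -1.65062645e+01]), 'qd': array([ 0.09689502, -0.03022438, -0.05063083,  0.01395884,  0.04073166,
        0.03843994]), 'joint_torque': array([ 6.10137395e-04, -5.82725322e+01,  2.93051791e+01,  6.99672371e+00,
        7.16711045e-03, -1.24096709e-04]), 'tcp_pos': array([ 0.15227931, -0.65709593,  0.22562878]), 'eef_rot': array([ 1.79905543e+02, -7.98584336e-03, -1.66956425e+02]), 'contact_force': array([-0.04881818, -0.76723873, -0.30629554]), 'moment': array([-0.06829058, -0.00882377, -0.03812084]), 'gripper_force': 0.0, 'gripper_width': 0.08786864887589702} 0.0188
{'fovy': 50.28621528462606, 'cx': 315.8475980442348, 'cy': 201.9312810444542, 'eye': array([-0.0635407 , -0.76965745,  0.63339456]), 'rotation': array([ 61.66010601,  -0.93661257, -42.34149666])}
{'fovy': 54.46808446198793, 'cx': 312.6379009781829, 'cy': 198.27138696624925, 'eye': array([0.43718362, 0.70832258, 0.52884944]), 'rotation': array([  68.09778137,    0.90785944, -172.87730722])}
{'fovy': 60.55794890264934, 'cx': 324.9979069685052, 'cy': 203.87584279189895, 'hand_eye': array([[ 4.89379448e-04,  9.69053312e-01,  2.46851045e-01,
         6.64913560e-02],
       [ 9.99999880e-01, -4.83617436e-04, -8.39709267e-05,
         1.11496903e-04],
       [ 3.80091646e-05,  2.46851056e-01, -9.69053432e-01,
        -1.57796180e-01],
       [ 0.00000000e+00,  0.00000000e+00,  0.00000000e+00,
         1.00000000e+00]])}
```

View pics/scene0.png

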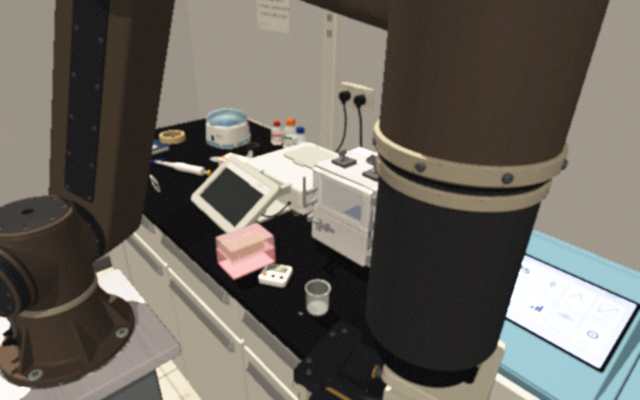

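View pics/side0.png

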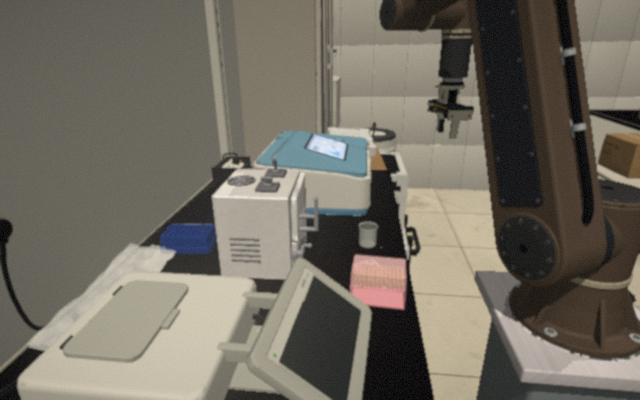

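The side view shows the cabinet at about (260,220), with the switch modules at (275,173) and (267,186) and the handle at (315,212). In the scene view the arm hides the right part of the cabinet at (345,205). I'll enlarge both.

```bash
cat > h.py <<'E'
import numpy as np,cv2
from scipy.spatial.transform import Rotation as R
from plant import r,optics,job
def cam(c,st=None):
    f=200/np.tan(np.radians(c["fovy"]/2))
    if "eye" in c: e=np.array(c["eye"]);M=R.from_euler("xyz",c["rotation"],degrees=True).as_matrix()
    else:
        T=R.from_euler("xyz",st["eef_rot"],degrees=True).as_matrix();H=c["hand_eye"]
        e=st["tcp_pos"]+T@H[:3,3];M=T@H[:3,:3]
    return e,M,f,c["cx"],c["cy"]
def ray(k,u,v):
    e,M,f,cx,cy=k;d=M@np.array([(u-cx)/f,-(v-cy)/f,-1]);return e,d/np.linalg.norm(d)
def onz(k,u,v,z):
    e,d=ray(k,u,v);return e+d*(z-e[2])/d[2]
def proj(k,p):
    e,M,f,cx,cy=k;q=M.T@(np.asarray(p)-e);return np.array([cx-f*q[0]/q[2],cy+f*q[1]/q[2]])
def tri(rs):
    A=0;b=0
    for e,d in rs:
        P=np.eye(3)-np.outer(d,d);A=A+P;b=b+P@e
    return np.linalg.solve(A,b)
E
python3 - <<'E'
from h import *
a=cv2.imread("pics/side0.png")[145:285,200:340];b=cv2.imread("pics/scene0.png")[140:270,290:390]
cv2.imwrite("pics/c0.png",np.hstack([cv2.resize(a,(420,420),interpolation=2)[:390],cv2.resize(b,(300,390),interpolation=2)]))
S=optics.capture("side");print(onz(cam(S),*(225,275),0))
E
```

```text
[ 0.76106536 -0.07504387  0.        ]
```

View pics/c0.png

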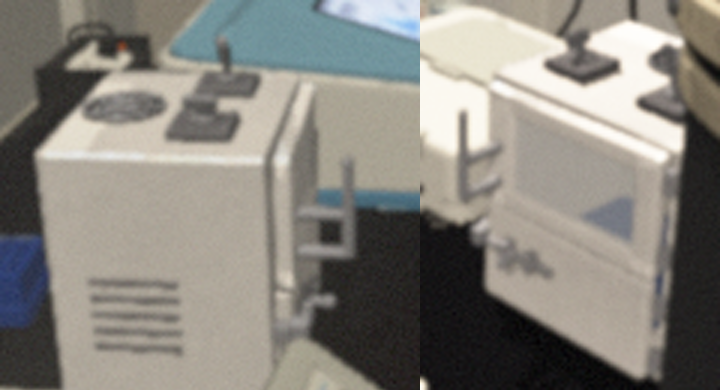

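The bat is on the far module (cabinet's right), its tip at side px (274,158). The paddle is on the near module (left). Roof corners are at side px (289,198) and (213,197), and the handle top is at (316,198).

Run:
```python
from h import *
k=cam(optics.capture("side"));q=cam(optics.capture("scene"))
P=lambda u,v:(200+u/3,145+v/3)
Q=lambda u,v:(290+(u-420)/3,140+v/3)
print("roof side", [onz(k,*P(*p),.22).round(3) for p in((266,158),(38,155),(108,72),(302,82))])
print("roof scene",[onz(q,*Q(*p),.22).round(3) for p in((492,82),(628,22),(682,155))])
print("handle",tri([ray(k,*P(348,160)),ray(q,*Q(463,113))]), tri([ray(k,*P(348,252)),ray(q,*Q(463,196))]))
print("modside far",[onz(k,*P(*p),.23).round(3) for p in((228,83),)], "near",onz(k,*P(203,125),.23),onz(q,*Q(583,63),.23))
print("bat tip",onz(k,*P(222,38),.22+.012+.040))
# cabinet fit
ct=[onz(k,*P(266,158),.22),onz(k,*P(38,155),.22)];d=ct[1]-ct[0];print(np.linalg.norm(d),np.degrees(np.arctan2(d[1],d[0])))
```

```text
roof side [array([ 0.589, -0.053,  0.22 ]), array([ 0.756, -0.044,  0.22 ]), array([ 0.766, -0.243,  0.22 ]), array([ 0.59 , -0.227,  0.22 ])]
roof scene [array([ 0.573, -0.075,  0.22 ]), array([ 0.755, -0.055,  0.22 ]), array([ 0.59 , -0.259,  0.22 ])]
handle [ 0.53383584 -0.08425402  0.20760103] [ 0.53480612 -0.08336325  0.13250697]
modside far [array([ 0.646, -0.19 ,  0.23 ])] near [ 0.64313253 -0.08935164  0.23      ] [ 0.63916384 -0.11124147  0.23      ]
bat tip [ 0.6457506 -0.1774068  0.272    ]
0.1667184653026095 2.8432532799500008
```

```bash
python3 -m crank '[{"xyz":[0,0,-5],"delta_rot":[0,0,0],"claw":1},{"xyz":[0,0,-5],"delta_rot":[0,0,0],"claw":1},{"xyz":[0,0,-5.7],"delta_rot":[0,0,0],"claw":1},{"xyz":[-19.4,13.2,-5.7],"delta_rot":[0,0,10],"claw":1},{"xyz":[-19.4,13.2,-5.7],"delta_rot":[0,0,10],"claw":1},{"xyz":[-19.4,13.2,-5.7],"delta_rot":[0,0,10],"claw":1},{"xyz":[-19.4,13.2,-5.7],"delta_rot":[0,0,10],"claw":1},{"xyz":[-19.4,13.2,-5.7],"delta_rot":[0,0,10],"claw":1},{"xyz":[-19.4,13.2,-5.7],"delta_rot":[0,0,10],"claw":1},{"xyz":[-19.4,13.2,-5.7],"delta_rot":[0,0,10],"claw":1},{"xyz":[-19.4,13.2,-5.7],"delta_rot":[0,0,10],"claw":1},{"xyz":[-19.4,13.2,-5.7],"delta_rot":[0,0,10],"claw":1},{"xyz":[-19.4,13.2,-5.7],"delta_rot":[0,0,10],"claw":1},{"xyz":[-19.4,13.2,-5.7],"delta_rot":[0,0,10],"claw":1},{"xyz":[-19.4,13.2,-5.7],"delta_rot":[0,0,10],"claw":1},{"xyz":[-19.4,13.2,-5.7],"delta_rot":[0,0,10],"claw":1},{"xyz":[-19.4,13.2,-5.7],"delta_rot":[0,0,10],"claw":1},{"xyz":[-19.4,13.2,-5.7],"delta_rot":[0,0,10],"claw":1}]' 15
python3 - <<'E'
from h import *
import pickle
s=r.get_state();print(s["time_s"],s["tcp_pos"],s["eef_rot"],s["joints"])
c=optics.capture("wrist");pickle.dump((s,c),open("w1.pkl","wb"));cv2.imwrite("pics/w1.png",c["img"])
E
```

```text
time_s: 2.55
tcp_pos: [0.6292, -0.1414, 0.3983]
eef_rot: [-180.0, 0.1, -177.0]
contact_force: [0.6, -0.6, 1.0]
gripper_width: 0.0005
gripper_force: 0.0
2.55 [ 0.62924631 -0.14141322  0.39826637] [-1.79993066e+02  5.37048923e-02 -1.77023365e+02] [ 4.64032648e+00  1.46165946e+01  1.40417598e+01  8.49063612e-03
 -8.93716842e+01 -9.16637839e+01]
```

View pics/w1.png

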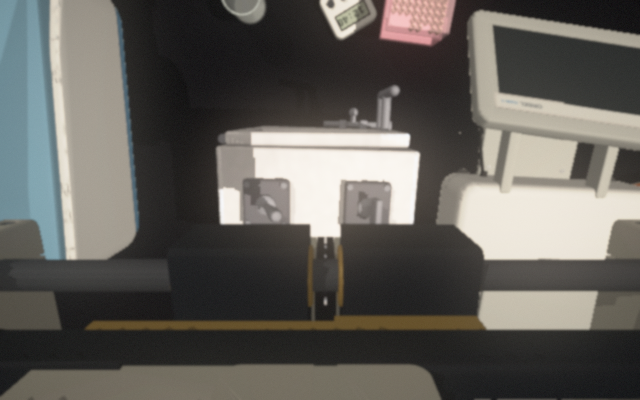

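The wrist view shows the cabinet roof with its front edge at v≈147 (u 218–418). The fan plate is near (267,203), with the bat running through (258,195)–(272,214). The lamp plate is near (368,203), and the handle top is at (394,90). I'll compute positions and check them.

Run:
```python
from h import *
import pickle
s,c=pickle.load(open("w1.pkl","rb"));k=cam(c,s)
for n,p,z in(("FR",(218,148),.22),("FL",(418,151),.22),("fan plate TL",(244,180),.23),("TR",(290,180),.23),("lamp TL",(345,182),.23),("TR",(390,182),.23),("handle",(394,90),.21),("beaker top",(245,5),.058)):
    print(n,onz(k,*p,z).round(4))
a=np.radians((np.degrees(np.arctan2(*(onz(k,345,182,.23)-onz(k,244,180,.23))[:2]))))
print("yaw",-np.degrees(a))
# model prediction
y=np.radians(2.);C=np.array([.67,-.148]);Rz=np.array([[np.cos(y),-np.sin(y)],[np.sin(y),np.cos(y)]])
W=lambda x,yy,z:np.r_[C+Rz@[x,yy],z]
for n,p in dict(FR=(-.085,-.1,.22),FL=(-.085,.1,.22),fan=(-.055,-.073,.23),fanr=(-.055,-.027,.23),lampTL=(-.055,.027,.23),root=(-.03,-.05,.235),tip=(-.03,-.034,.271),handle=(-.139,.073,.21)).items():print(n,W(*p).round(4),proj(k,W(*p)).round(1))
cv2.imwrite("pics/w1c.png",cv2.resize(c["img"][120:240,200:440],(720,360),interpolation=2))
```

```text
FR [ 0.598  -0.2472  0.22  ]
FL [ 0.5907 -0.0527  0.22  ]
fan plate TL [ 0.6263 -0.2198  0.23  ]
TR [ 0.624  -0.1755  0.23  ]
lamp TL [ 0.6231 -0.1223  0.23  ]
TR [ 0.6209 -0.0789  0.23  ]
handle [ 0.5348 -0.08    0.21  ]
beaker top [ 0.4275 -0.2567  0.058 ]
yaw 1.8565423646596766
FR [ 0.5885 -0.2509  0.22  ] [213.9 137.9]
FL [ 0.5816 -0.051   0.22  ] [420.9 141.6]
fan [ 0.6176 -0.2229  0.23  ] [240.8 170.9]
fanr [ 0.616  -0.1769  0.23  ] [288.8 171.7]
lampTL [ 0.6141 -0.1229  0.23  ] [345.  172.7]
root [ 0.6418 -0.199   0.235 ] [264.6 197.9]
tip [ 0.6412 -0.183   0.271 ] [276.  207.8]
handle [ 0.5285 -0.0799  0.21  ] [394.7  83.1]
```

View pics/w1c.png

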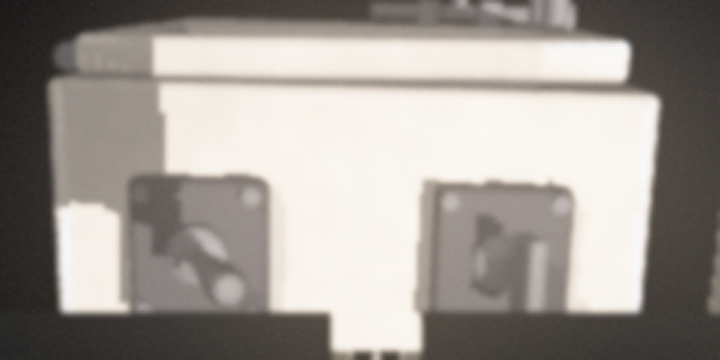

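The measured roof sits 9 mm further in x than my model, so the cabinet is centred at (0.679,-0.148) with yaw 2°. The bat tip at (277,217) then agrees with the model. I'll lower the shut fingers left of the bat.

```bash
python3 -m crank '[{"xyz":[-0.7,0,2],"delta_rot":[0,0,0],"claw":1},{"xyz":[-0.7,0,3.3],"delta_rot":[0,0,0],"claw":1},{"xyz":[-0.7,0,4.2],"delta_rot":[0,0,0],"claw":1},{"xyz":[-0.7,0,4.85],"delta_rot":[0,0,0],"claw":1},{"xyz":[-0.7,0,4.85],"delta_rot":[0,0,0],"claw":1},{"xyz":[-0.7,0,4.85],"delta_rot":[0,0,0],"claw":1}]'
python3 - <<'E'
from h import *
a=optics.capture("side")["img"][100:220,200:360];b=optics.capture("wrist")["img"]
cv2.imwrite("pics/p1.png",np.hstack([cv2.resize(a,(400,300),interpolation=2),cv2.resize(b[100:340,160:480],(400,300))]))
E
```

```text
time_s: 3.35
tcp_pos: [0.6512, -0.1398, 0.2535]
eef_rot: [-180.0, 0.1, -177.0]
contact_force: [-0.1, -0.5, -0.6]
gripper_width: 0.0005
gripper_force: 0.0
```

View pics/p1.png

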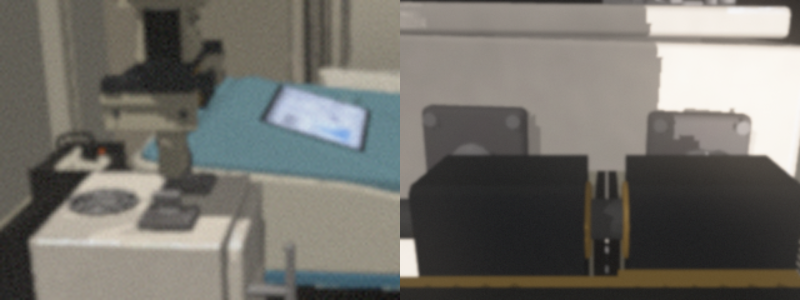

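Side view: the fingertips are between the modules at the bat's depth. Pushing right.

```bash
python3 -m crank '[{"xyz":[0,-0.5,0],"delta_rot":[0,0,0],"claw":1},{"xyz":[0,-0.9,0],"delta_rot":[0,0,0],"claw":1},{"xyz":[0,-1.2,0],"delta_rot":[0,0,0],"claw":1},{"xyz":[0,-1.47,0],"delta_rot":[0,0,0],"claw":1},{"xyz":[0,-1.47,0],"delta_rot":[0,0,0],"claw":1}]'
python3 -m crank '[{"xyz":[0,0.3,0],"delta_rot":[0,0,0],"claw":1},{"xyz":[0,1.2,0],"delta_rot":[0,0,0],"claw":1},{"xyz":[0,1.2,0],"delta_rot":[0,0,0],"claw":1},{"xyz":[0,1.2,-2.5],"delta_rot":[0,0,0],"claw":1},{"xyz":[0,1.2,-4.8],"delta_rot":[0,0,0],"claw":1},{"xyz":[0.7,0,-4.8],"delta_rot":[0,0,0],"claw":1},{"xyz":[0.7,0,-4.8],"delta_rot":[0,0,0],"claw":1},{"xyz":[0.7,0,-4.8],"delta_rot":[0,0,0],"claw":1}]'
python3 - <<'E'
from h import *
import pickle
s=r.get_state();c=optics.capture("wrist");pickle.dump((s,c),open("w2.pkl","wb"));k=cam(c,s)
a=optics.capture("side")["img"][145:205,200:320]
b=cv2.resize(c["img"][60:240,200:440],(480,360));cv2.imwrite("pics/p2.png",np.vstack([b,cv2.resize(a,(480,240),interpolation=2)]))
y=np.radians(2.);C=np.array([.679,-.148]);Rz=np.array([[np.cos(y),-np.sin(y)],[np.sin(y),np.cos(y)]])
for e in(.016,-.016):
    p=proj(k,np.r_[C+Rz@[-.03,-.05+e],.271]);print("tip pred",p,(p-[200,60])*2)
E
```

```text
time_s: 4.08
tcp_pos: [0.6531, -0.1841, 0.2518]
eef_rot: [-180.0, -0.0, -177.0]
contact_force: [0.4, 0.2, 0.0]
gripper_width: 0.0004
gripper_force: 0.0
time_s: 5.08
tcp_pos: [0.6321, -0.1841, 0.3954]
eef_rot: [180.0, -0.0, -177.0]
contact_force: [0.7, -0.3, -0.1]
gripper_width: 0.0007
gripper_force: 0.0
tip pred [324.99089031 218.35273971] [249.98178062 316.70547942]
tip pred [287.74013699 217.69381108] [175.48027398 315.38762216]
```

View pics/p2.png

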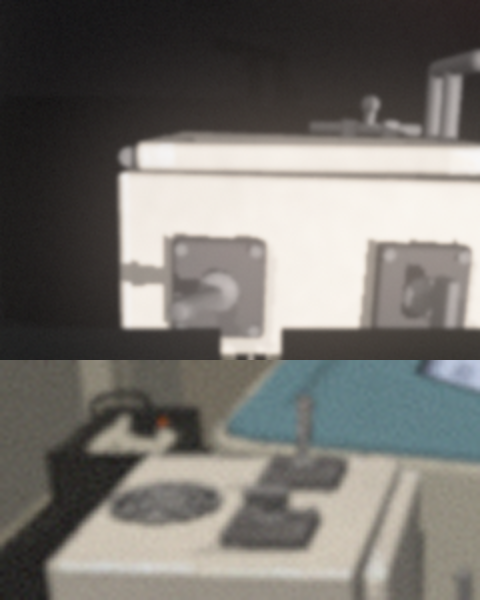

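The bat now leans right: its tip at crop (178,318) matches the right-hand prediction (175,315). The paddle still leans left. Before gripping the handle I'll check how close the monitor on the left is.

Run:
```python
from h import *
import pickle
s,c=pickle.load(open("w1.pkl","rb"));k=cam(c,s)
S=optics.capture("side");q=cam(S);Z=cam(optics.capture("scene"))
for p in((483,122),(470,15)):
  for o in((306,261),(370,310)):
    x=tri([ray(k,*p),ray(q,*o)]);print(p,o,x.round(3),proj(k,x).round(),proj(q,x).round(),"scene",proj(Z,x).round())
```

```text
(483, 122) (306, 261) [0.55  0.047 0.126] [483. 114.] [301. 261.] scene [276. 188.]
(483, 122) (370, 310) [0.485 0.086 0.048] [494.  68.] [332. 307.] scene [250. 216.]
(470, 15) (306, 261) [0.494 0.023 0.128] [471.  63.] [330. 255.] scene [265. 197.]
(470, 15) (370, 310) [0.412 0.052 0.021] [470.  13.] [369. 310.] scene [234. 239.]
```

The monitor top is only at z≈0.13, so it's clear. Moving over the handle, then down.

```bash
python3 -m crank '[{"xyz":[3.05,3.6,0],"delta_rot":[0,0,0],"claw":0},{"xyz":[3.05,3.6,0],"delta_rot":[0,0,0],"claw":0},{"xyz":[3.05,3.6,0],"delta_rot":[0,0,0],"claw":0},{"xyz":[3.05,3.6,2],"delta_rot":[0,0,0],"claw":0},{"xyz":[3.05,3.6,3.5],"delta_rot":[0,0,0],"claw":0},{"xyz":[3.05,3.6,4],"delta_rot":[0,0,0],"claw":0},{"xyz":[3.05,3.6,4],"delta_rot":[0,0,0],"claw":0}]'
python3 - <<'E'
from h import *
import pickle
s=r.get_state();c=optics.capture("wrist");k=cam(c,s)
print(s["tcp_pos"],proj(k,[.535,-.081,.21]),proj(k,s["tcp_pos"]))
S=optics.capture("side");q=cam(S);print(proj(q,s["tcp_pos"]),proj(q,[.535,-.081,.21]))
cv2.imwrite("pics/p3.png",np.hstack([cv2.resize(S["img"][130:250,240:360],(360,360),interpolation=2),cv2.resize(c["img"][80:380,150:480],(396,360))]))
E
```

```text
time_s: 6.15
tcp_pos: [0.5355, -0.0816, 0.276]
eef_rot: [-180.0, -0.1, -176.9]
contact_force: [0.9, -0.1, 0.6]
gripper_width: 0.0647
gripper_force: 0.0
[ 0.53551657 -0.08157769  0.27597085] [325.85782346 216.83225199] [324.82935672 255.4483486 ]
[314.67955932 169.18779511] [315.29632448 197.86245984]
```

View pics/p3.png

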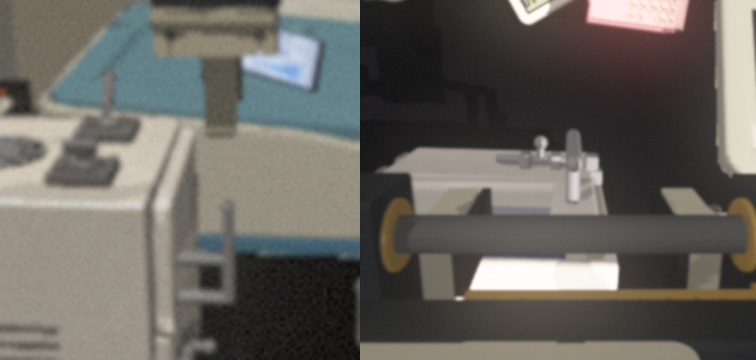

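The side view puts the bar top at (316,197) against (315,198) predicted. In the wrist view its column is 327 against 326 predicted, so the handle is centred between the fingers. Descending and gripping.

```bash
python3 -m crank '[{"xyz":[0,0,1.5],"delta_rot":[0,0,0],"claw":0},{"xyz":[0,0,2.5],"delta_rot":[0,0,0],"claw":0},{"xyz":[0,0,3.2],"delta_rot":[0,0,0],"claw":0},{"xyz":[0,0,3.2],"delta_rot":[0,0,0],"claw":0},{"xyz":[0,0,3.2],"delta_rot":[0,0,0],"claw":0.5},{"xyz":[0,0,3.2],"delta_rot":[0,0,0],"claw":1},{"xyz":[0,0,3.2],"delta_rot":[0,0,0],"claw":1},{"xyz":[0,0,3.2],"delta_rot":[0,0,0],"claw":1},{"xyz":[0,0,3.2],"delta_rot":[0,0,0],"claw":1},{"xyz":[0,0,3.2],"delta_rot":[0,0,0],"claw":1},{"xyz":[0,0,3.2],"delta_rot":[0,0,0],"claw":1}]' 15
python3 - <<'E'
from h import *
s=r.get_state();p=s["tcp_pos"][:2]
yw=np.radians(s["eef_rot"][2]);X=np.array([np.cos(yw),np.sin(yw)]);Y=np.array([np.sin(yw),-np.cos(yw)])
y=np.radians(2.);C=np.array([.679,-.148]);Rz=np.array([[np.cos(y),-np.sin(y)],[np.sin(y),np.cos(y)]])
H=C+Rz@[-.092,-.097];d=p-H;print(p,H,np.linalg.norm(d),np.hypot(.17,.047))
for a in range(0,86,5):
    t=np.radians(a);e=np.array([[np.cos(t),-np.sin(t)],[np.sin(t),np.cos(t)]])@d-d;print(a,(X@e/.03).round(2),(Y@e/.03).round(2))
E
```

```text
time_s: 7.62
tcp_pos: [0.5352, -0.0814, 0.18]
eef_rot: [180.0, -0.0, -177.0]
contact_force: [0.3, -0.7, 0.2]
gripper_width: 0.0232
gripper_force: 0.0
[ 0.53518138 -0.08139467] [ 0.5904413  -0.24815166] 0.17567456889479932 0.17637743619862492
0 0.0 0.0
5 0.49 -0.16
10 0.96 -0.35
15 1.41 -0.59
20 1.84 -0.87
25 2.24 -1.18
30 2.62 -1.53
35 2.96 -1.91
40 3.27 -2.31
45 3.54 -2.75
50 3.78 -3.2
55 3.97 -3.67
60 4.12 -4.16
65 4.23 -4.66
70 4.29 -5.17
75 4.31 -5.68
80 4.29 -6.19
85 4.22 -6.69
```

```bash
python3 -m crank '[{"xyz":[0,0,0],"delta_rot":[0,0,0],"claw":1},{"xyz":[0,0,0],"delta_rot":[0,0,0],"claw":1},{"xyz":[0,0,0],"delta_rot":[0,0,0],"claw":1},{"xyz":[0.49,-0.16,0],"delta_rot":[0,0,0],"claw":1},{"xyz":[0.96,-0.35,0],"delta_rot":[0,0,0],"claw":1}]'
```

```text
time_s: 8.25
tcp_pos: [0.5063, -0.0916, 0.18]
eef_rot: [179.8, -0.0, -176.9]
contact_force: [-2.9, 9.3, 4.1]
gripper_width: 0.0094
gripper_force: 15.0
```

Bar gripped (9.4 mm). Continuing the arc, with offsets taken from the 10° point.

```bash
python3 -m crank '[{"xyz":[0.45,-0.24,0],"delta_rot":[0,0,0],"claw":1},{"xyz":[0.88,-0.52,0],"delta_rot":[0,0,0],"claw":1},{"xyz":[1.28,-0.83,0],"delta_rot":[0,0,0],"claw":1},{"xyz":[1.66,-1.18,0],"delta_rot":[0,0,0],"claw":1},{"xyz":[2.0,-1.56,0],"delta_rot":[0,0,0],"claw":1},{"xyz":[2.31,-1.96,0],"delta_rot":[0,0,0],"claw":1}]'
```

```text
time_s: 9.0
tcp_pos: [0.4386, -0.1554, 0.1798]
eef_rot: [179.9, -0.2, -176.9]
contact_force: [-4.2, 5.2, 3.1]
gripper_width: 0.0097
gripper_force: 15.0
```

```bash
python3 -m crank '[{"xyz":[0.27,-0.44,0],"delta_rot":[0,0,0],"claw":1},{"xyz":[0.51,-0.89,0],"delta_rot":[0,0,0],"claw":1},{"xyz":[0.7,-1.36,0],"delta_rot":[0,0,0],"claw":1},{"xyz":[0.85,-1.85,0],"delta_rot":[0,0,0],"claw":1},{"xyz":[0.96,-2.35,0],"delta_rot":[0,0,0],"claw":1},{"xyz":[1.02,-2.86,0],"delta_rot":[0,0,0],"claw":1},{"xyz":[1.04,-3.37,0],"delta_rot":[0,0,0],"claw":1},{"xyz":[1.02,-3.88,0],"delta_rot":[0,0,0],"claw":1},{"xyz":[0.95,-4.38,0],"delta_rot":[0,0,0],"claw":1},{"xyz":[0.95,-4.38,0],"delta_rot":[0,0,0],"claw":1},{"xyz":[0.95,-4.38,0],"delta_rot":[0,0,0],"claw":1}]'
python3 - <<'E'
from h import *
s=r.get_state();p=s["tcp_pos"][:2];d=p-[.5904,-.2482];print(np.linalg.norm(d))
cv2.imwrite("pics/p4.png",np.hstack([cv2.resize(optics.capture("side")["img"][130:280,200:400],(400,300),interpolation=2),cv2.resize(optics.capture("wrist")["img"],(400,250))[:300]]) if 0 else np.hstack([cv2.resize(optics.capture("side")["img"][130:280,200:400],(400,300),interpolation=2),cv2.resize(optics.capture("wrist")["img"][50:350,120:520],(400,300))]))
E
```

```text
time_s: 10.38
tcp_pos: [0.4196, -0.2888, 0.18]
eef_rot: [-180.0, 0.0, -177.0]
contact_force: [-0.4, 0.4, -1.0]
gripper_width: 0.0097
gripper_force: 15.0
0.1755401703074134
```

View pics/p4.png

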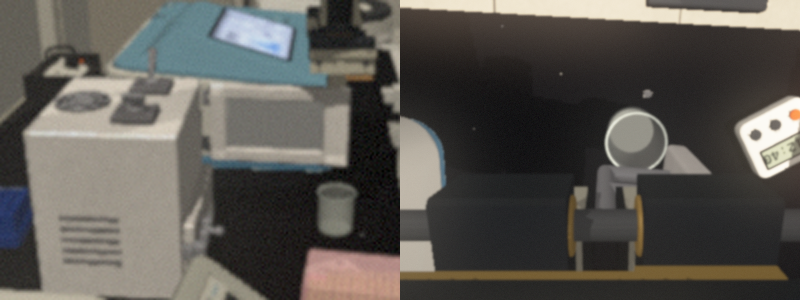

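The leaf stands about square to the front with the handle still gripped. I'll open the fingers a little and lift straight up.

```bash
python3 -m crank '[{"xyz":[0,0,0],"delta_rot":[0,0,0],"claw":0.72},{"xyz":[0,0,0],"delta_rot":[0,0,0],"claw":0.72},{"xyz":[0,0,0],"delta_rot":[0,0,0],"claw":0.72},{"xyz":[0,0,0],"delta_rot":[0,0,0],"claw":0.72},{"xyz":[0,0,-0.6],"delta_rot":[0,0,0],"claw":0.72},{"xyz":[0,0,-1.5],"delta_rot":[0,0,0],"claw":0.72},{"xyz":[0,0,-3],"delta_rot":[0,0,0],"claw":0.72},{"xyz":[0,0,-5],"delta_rot":[0,0,0],"claw":0.72},{"xyz":[0,0,-5],"delta_rot":[0,0,0],"claw":0.72},{"xyz":[0,0,-5],"delta_rot":[0,0,0],"claw":0.72},{"xyz":[0,0,-5],"delta_rot":[0,0,0],"claw":0.72}]'
python3 - <<'E'
from h import *
print(r.get_state()["contact_force"])
cv2.imwrite("pics/p5.png",np.hstack([cv2.resize(optics.capture("side")["img"][130:280,200:400],(400,300),interpolation=2),cv2.resize(optics.capture("wrist")["img"][50:350,120:520],(400,300))]))
E
```

```text
time_s: 11.85
tcp_pos: [0.4189, -0.2883, 0.3288]
eef_rot: [179.9, -0.1, -177.0]
contact_force: [0.0, 0.5, 0.3]
gripper_width: 0.0246
gripper_force: 0.0
[0.01419907 0.45343642 0.34918883]
```

View pics/p5.png

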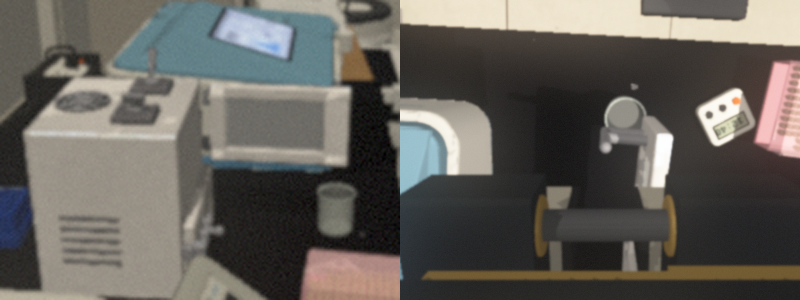

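The leaf stands square to the front and the gripper is clear above it. The beaker, timer and tip box are untouched and the bat leans right, so I'm handing in.

```bash
python3 -c "
from plant import job
print(job.close_job())"
```

```text
the job is handed in; nothing more can be done
None
```

The fan's bat is flipped to the right and the upper leaf stands about 85° open with the gripper clear; the lamp paddle and loose items look untouched, I never went near the bolt, and the job was handed in at about 12 s (no verdict was returned).

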